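Dock a battery pack, set the dial, unlock and start the charge

TASK

Charge the battery pack with the yellow top: take it out of the storage rack and stand it fully down in the bay of the charging dock, lowered gently and not dropped. Then turn the dock's dial two clicks clockwise from where it stands, then slide the orange lock tab fully aside (away from the robot), and then press the green button it was covering all the way down and let go. Leave the lock open and do not disturb the red-topped pack or anything else on the bench.

Things in the scene. Friction and masses are not known exactly. Their poses are not given: they have to be found in the camera images.
- pack: Upright battery pack, grey, yellow top and band: 44 (x) by 60 (y) by 120 mm tall, about 0.5 kg. Origin: centre of underside. Starts in a rack slot whose walls hug its x faces, so grip it there across the 60 mm (along y); the dock's cheeks hug its y faces, so let it down there gripped across the 44 mm (along x). Stand it on clear bench between and regrip. Half turn about z: no difference.
- spent: The bystander pack: black, red top and band, same size as the task pack and same frame. It stands in the other rack slot and must stay there.
- rack: Teal storage rack fixed to the bench, 122 (x) by 80 mm (y). Origin: centre of underside. Slots 52 mm wide at x = -29 and +29 mm between walls normal to x (6 mm thick, 60 mm long in y, top 136 mm above the bench). Floor 6 mm thick; y ends open but for lips at y = +-37 mm, 16 mm above the bench. A pack's top is 126 mm above the bench here.
- dock: Charging dock fixed to the bench. Origin: centre of underside; x away from the robot at yaw 0, y to the left. Grey deck y = -135 to +42 mm, x = -75 to +75 mm, top 80 mm above the bench, carries the dial and the lock tab with its button. The pack bay is at the +y end, out to y = 129 mm.
- bay_seat (a point): Centre of the bay floor, 20 mm above the bench, at x 0, y +85 mm of the dock; axes as the dock. The seated pack's underside centre lies here, pack y along dock y (either way). Teal cheeks: inner faces at y = +-34 mm from here, 50 mm long in x, 10 mm thick, top 150 mm above the bench (seated pack's top: 140). Lips 12 mm high at x = +-26 mm; above them the bay is open at front and back.
- dial (a joint): Dial angle in rad, 0 at the start, growing clockwise seen from above. Clicks (detents) every 30 degrees (0.524 rad), stops 0 to 5; two clicks is 1.047 rad (larger yellow mark). A click takes about 0.12 N m; let go, it settles to the nearest stop.
- dial_grip (a point): On the dial's vertical axis, middle of its grip bar, 104 mm above the bench, at x 0, y -20 mm of the dock; turns with the dial. Black bar 48 mm long (point x, along the dock's x at dial 0), 12 mm thick (y), top 12 mm above this point; 14 mm below this point lies a black disc's top, 48 mm diameter. White pointer at the bar's -x end.
- lock (a joint): Lock tab position in m: near 0 covering the button, 0.050 fully aside. It slides along the dock's +x with about 2 N of friction and stays where it is left.
- lock_fin (a point): Middle of the orange lock tab's upright fin, 116 mm above the bench, 10 mm thick (dock x), 36 mm wide (y), top 11 mm above this point. It stands on an orange plate 54 (x) by 62 mm (y), top 101 mm above the bench, from 39 mm before to 15 mm beyond the fin. Moves with the tab; axes as the dock.
- button (a joint): Button travel in m, 0 out, 0.006 fully down. Sprung: about 5 N fully down; springs back.
- button_place (a point): Centre of the top of the round green button when out, 94 mm above the bench, at x -40, y -95 mm of the dock, diameter 30 mm, in a black collar 38 mm wide, top 84 mm above the bench. Does not go down with the button. Covered by the lock tab's plate at the start; rails 6 mm high stand 27 mm to each side in y.
- tape: Bystander: roll of clear tape lying flat, 100 mm diameter, 48 mm high. Origin: centre of its underside.
- spray: Bystander: white spray bottle with a red head (reaching 50 mm from the axis), 72 mm diameter, 195 mm tall. Origin: centre of its underside.
- can: Bystander: blue can, 70 mm diameter, 150 mm tall. Origin: centre of its underside.
- carton: Bystander: cardboard carton 130 (x) by 90 mm, 70 mm high. Origin: centre of its underside.
- mug: Bystander: blue mug, 80 mm diameter, 95 mm high, its handle standing out to about 70 mm from the axis. Origin: centre of its underside.
Mind the look-alikes: they are no part of the job. There is more than one size of the pack; the one meant has the size given above.

How it is judged:
By the outcome, as a careful person would: the job done as asked, in the order asked, and still so for the second after the job is handed in, with the robot touching nothing.
It also fails if it takes over 72 s, if anything falls off the work surface, if the arm or the gripper's body presses on something with over 40 N, if the wrist force passes 120 N, or if a joint passes its speed limit or range.

ROBOT

A 6-joint arm with a two-finger parallel gripper is mounted at the origin on the work surface. World frame = base frame: x ahead of the robot, y to its left, z up, the work surface at z = 0. Lengths are in m, angles in rad, forces in N, time in s.
With the tool pointing down it reaches from about 0.225 to 0.875 m from the base axis. Payload 3.4 kg.
Tool frame: the origin (TCP) lies between the finger pads; the fingertips stand 11 mm ahead of it and the grasp point (between the pads) lies 8 mm behind it; z points along the fingers, y is the line along which they close (so a half turn about z gives the same grasp; the last joint's range is limited). The gripper opens to 85 mm and grips with 20 to 120 N. Pads are 22 mm wide; open, the fingers measure 114 mm over their backs; the gripper's body (76 mm by 85 mm) begins 54 mm behind the grasp point. The pads swing forward as they close: fully open they stand 13 mm farther back than shut.
Start: joints at [1.136, 0.276, 1.505, -0, 1.361, -0.121], TCP at [0.178, 0.547, 0.242] pointing down, gripper open.
Joint ranges: [-2.89, 2.89], [-0.75, 2.08], [0.22, 2.7], [-1.18, 4.32], [0.11, 2.71], [-2.7, 2.7]. Speed limits (rad/s): [2.57, 2.57, 3.14, 3.14, 3.14, 3.14].

INTERFACE

Orientations are given as a unit quaternion [w, x, y, z].
In Python, from rig import manip, imaging gives the robot as it stands. The module is installed in compiled form; this text tells all that it offers.
- The arm moves only by the tool jog_arm, never from a script. Its argument "deltas" is one flat list of numbers, 7 for each row, row after row: the turn, a rotation vector about the world's x, y, z in degrees, then the shift along the world's x, y, z in mm, then the opening, from 0 (shut) to 1 (fully open). In form: [ax, ay, az, tx, ty, tz, gripper, ax, ay, az, tx, ty, tz, gripper, ...]. A call has 1 to 20 rows; each row is the pose to reach, as a shift and turn from the pose commanded when the call began; what a row does not reach only later rows make up. A row lasts 1/10 s, in which the tool goes at most 50 mm and 8.59 degrees, less where a joint would pass 70% of its speed; a pose out of reach is approached as far as the arm can. A call with a gripper value outside its range is refused whole. The fingers move at their own pace and stop on an object; "grip_force" is the grip in N (left out, the last holds). Time passes only in rows, so rows that repeat a pose let the fingers close. It gives the time, the measured TCP pose, the force, the opening and the grip force at its end, in the units of the state.
- manip.get_state(): the state, without advancing time (a new reading comes with each control period).
- imaging.get_image(name): name is "scene" or "top" or "wrist"; returns the picture (400x640x3 uint8, blue, green, red); there is no depth.
- imaging.calibration(name): a dict with "mtx" (3x3 intrinsics, pixels), "dist" ([k1, k2, p1, p2, k3] as OpenCV has them; the pictures are not rectified), "cam_to_world" (4x4, takes a point from camera to world coordinates). Camera axes: x right, y down, z forward; pixel columns grow to the right and rows downward; lengths in m; the calibration is good to about 2 mm. A picture is of the moment at which its call begins: read the wrist's pose just before it. calibration takes no time and is no camera call; for the wrist camera it gives the pose at the moment of the call.
- manip.sign_off(): hands the job in; it is judged then, once.
The state is a dict: "clock": time; "qpos": joint angles; "qd": joint speeds; "effort": joint torques, N m; "position": TCP position; "ee_rot": TCP orientation; "contact_force": force on the tool from outside, world axes, zero at the start; "moment": the same for the moment, N m; "width": finger opening in m; "gripper_force": force on a finger pad.
Only numpy, scipy, OpenCV 4.12 (cv2) and the standard library are available. Lean on these libraries where they do the work, as an engineer would, in place of code of your own. Each camera call takes 0.05 s, during which the arm holds its last target. There are 200 camera calls.

## Working session

There is one attempt and no reset: what is moved stays moved. The work goes in short steps, Python scripts to look and compute and a tool call to move; the robot and the scene stay as the last step left them, time stands still between calls to the robot, and variables do not carry over. Pictures are saved under pics/ and viewed, at most 13 in all, crops included, and the job is handed in when it is done.

Besides the shell and the picture viewer there is one more tool, called by a JSON object that holds its "name" and its "arguments", one argument or row to a line. jog_arm: Moves the arm, as the interface text tells. Its arguments: {"type":"object","properties":{"deltas":{"type":"array"},"grip_force":{"type":"number"}},"required":["deltas"]}

```bash
mkdir -p pics; cat > h.py <<'E'
import numpy as np, cv2
from rig import manip, imaging
def snap(n,f):
    im=imaging.get_image(n); cv2.imwrite('pics/'+f,im); return im
def ray(c,uv):
    K=np.array(c['mtx']);d=np.array(c['dist']);T=np.array(c['cam_to_world'])
    p=cv2.undistortPoints(np.array([[uv]],float),K,d)[0,0]
    return T[:3,3],T[:3,:3]@np.array([p[0],p[1],1])
def at_z(c,uv,z):
    o,r=ray(c,uv); return o+r*(z-o[2])/r[2]
def proj(c,P):
    T=np.linalg.inv(np.array(c['cam_to_world']))
    rv=cv2.Rodrigues(T[:3,:3])[0]
    return cv2.projectPoints(np.array(P,float).reshape(-1,3),rv,T[:3,3],np.array(c['mtx']),np.array(c['dist']))[0][:,0]
E
python3 - <<'E'
from h import *
snap('top','top0.png');snap('scene','scene0.png')
for n in('top','scene'):
    c=imaging.calibration(n);print(n,np.round(c['cam_to_world'],3).tolist(),np.round(c['mtx'],1).tolist())
print(manip.get_state())
E
```

```text
top [[-0.021, -0.998, 0.066, 0.477], [-1.0, 0.022, 0.018, -0.022], [-0.019, -0.065, -0.998, 1.345], [0.0, 0.0, 0.0, 1.0]] [[374.8, 0.0, 312.7], [0.0, 374.8, 204.1], [0.0, 0.0, 1.0]]
scene [[-0.882, 0.273, -0.384, 1.09], [0.471, 0.497, -0.729, 0.93], [-0.008, -0.824, -0.567, 0.851], [0.0, 0.0, 0.0, 1.0]] [[397.2, 0.0, 320.7], [0.0, 397.2, 201.4], [0.0, 0.0, 1.0]]
{'clock': 0.1, 'qpos': array([ 1.13598888e+00,  2.76516716e-01,  1.50600042e+00, -1.01176520e-05,
        1.36073196e+00, -1.21012168e-01]), 'qd': array([ 4.51892307e-05,  1.26106120e-04, -2.63452005e-03, -3.17668703e-04,
        7.35405776e-04, -1.59242699e-03]), 'effort': array([ 1.18758133e-03, -4.17701733e+01, -2.46405137e+01, -2.60750012e-04,
        5.86288239e-03, -2.20822852e-05]), 'position': array([0.17730462, 0.54649474, 0.24153723]), 'ee_rot': array([-2.22461741e-04,  1.56253612e-01,  9.87716621e-01, -7.97797819e-04]), 'contact_force': array([-0.76818265,  0.1150207 , -0.76297677]), 'moment': array([ 0.00840172, -0.02078149, -0.0048633 ]), 'gripper_force': 0.0, 'width': 0.08558552662859471}
```

View pics/top0.png

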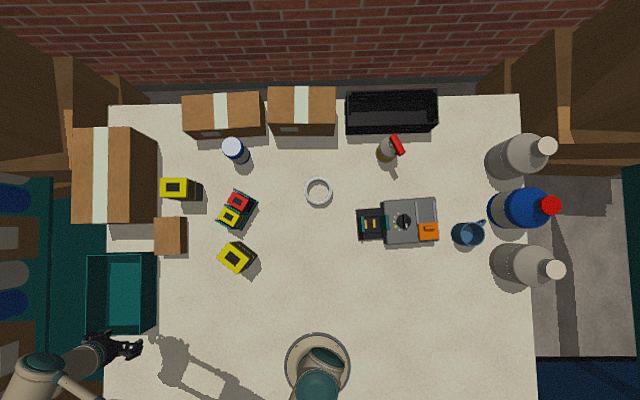

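View pics/scene0.png

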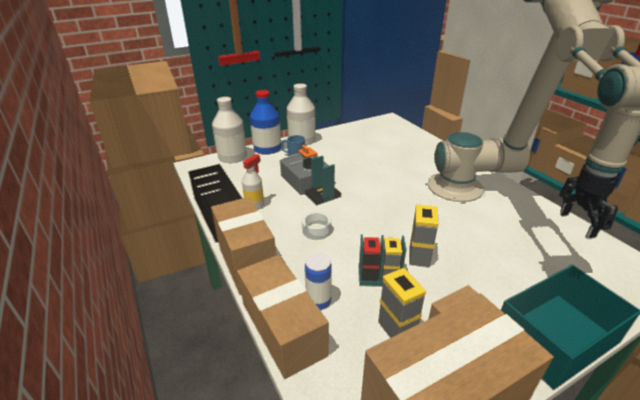

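Top view: the rack is at about (236,208), with the yellow pack at (229,216) and the red one at (238,200). The two larger yellow packs at (178,188) and (237,257) are look-alikes. The dock is at about (400,222), with its bay to the left. I'll zoom in on both.

```bash
python3 - <<'E'
import cv2,numpy as np
im=cv2.imread('pics/top0.png')
a=cv2.resize(im[175:255,205:285],None,fx=5,fy=5,interpolation=cv2.INTER_CUBIC)
b=cv2.resize(im[185:255,350:450],None,fx=5,fy=5,interpolation=cv2.INTER_CUBIC)
cv2.imwrite('pics/a.png',a);cv2.imwrite('pics/b.png',b)
E
```

```text
(no output)
```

View pics/a.png

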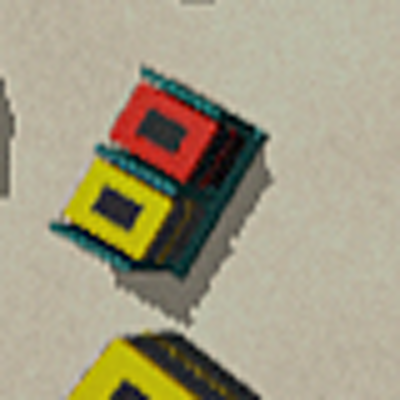

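View pics/b.png

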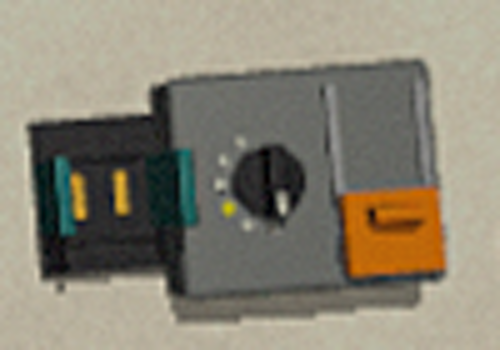

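Crop a shows the yellow top's corners near (62,228), (93,158), (180,192) and (142,262). Crop b shows the deck corners at (165,83), (420,62), (442,275) and (182,295), and the dial pointer towards the robot at about (283,205). The orange tab is closed.

```bash
python3 - <<'E'
from h import *
c=imaging.calibration('top')
A=lambda p:((p[0]+.5)/5-.5+205,(p[1]+.5)/5-.5+175)
B=lambda p:((p[0]+.5)/5-.5+350,(p[1]+.5)/5-.5+185)
print('yellow')
for p in [(62,228),(93,158),(180,192),(142,262),(118,206)]: print(np.round(at_z(c,A(p),.126),4)[:2])
print('red c',np.round(at_z(c,A((163,131)),.126),4)[:2])
print('walls')
for p in [(52,226),(130,270),(97,148),(178,190),(143,68),(220,110)]: print(np.round(at_z(c,A(p),.136),4)[:2])
print('deck')
for p in [(165,83),(420,62),(442,275),(182,295)]: print(np.round(at_z(c,B(p),.08),4)[:2])
print('dial disc',at_z(c,B((268,182)),.09),'fin',at_z(c,B((397,213)),.127), 'plate c')
for p in [(340,193),(440,188),(445,276),(350,277)]: print(np.round(at_z(c,B(p),.101),4)[:2])
print('ctr',[np.round(at_z(c,p,z),3)[:2] for p,z in [((236,146),.15),((318,191),.05),((390,150),.19)]])
cw=imaging.calibration('wrist');s=manip.get_state();T=np.array(cw['cam_to_world']);print(T.round(3).tolist(),np.round(cw['mtx'],0).tolist(),s['position'])
E
```

```text
yellow
[0.5113 0.3128]
[0.5566 0.2923]
[0.5331 0.2355]
[0.488  0.2606]
[0.5248 0.2761]
red c [0.5733 0.2463]
walls
[0.5124 0.3165]
[0.4829 0.2661]
[0.5624 0.2871]
[0.5339 0.2346]
[0.6139 0.2568]
[0.5853 0.2069]
deck
[ 0.5645 -0.2356]
[ 0.5748 -0.4064]
[ 0.4321 -0.4149]
[ 0.4222 -0.2421]
dial disc [ 0.49627659 -0.29985322  0.09      ] fin [ 0.47405216 -0.37336903  0.127     ] plate c
[ 0.4879 -0.3442]
[ 0.4898 -0.4095]
[ 0.4322 -0.4103]
[ 0.4327 -0.3485]
ctr [array([0.749, 0.243]), array([ 0.607, -0.019]), array([ 0.716, -0.245])]
[[0.309, 0.909, 0.281, 0.106], [0.951, -0.295, -0.094, 0.568], [-0.003, 0.296, -0.955, 0.373], [0.0, 0.0, 0.0, 1.0]] [[334.0, 0.0, 314.0], [0.0, 334.0, 202.0], [0.0, 0.0, 1.0]] [0.17730462 0.54649474 0.24153723]
```

{"name": "jog_arm", "arguments": {
  "deltas": [0, 0, 0, 0, 0, 30, 1, 0, 0, -1, 20, -15, 60, 1, 0, 0, -3, 50, -40, 70, 1, 0, 0, -4, 80, -65, 70, 1, 0, 0, -5, 110, -90, 70, 1, 0, 0, -6, 145, -115, 70, 1, 0, 0, -8, 180, -140, 70, 1, 0, 0, -9, 215, -165, 70, 1, 0, 0, -10, 245, -190, 70, 1, 0, 0, -11, 275, -215, 70, 1, 0, 0, -12, 305, -240, 70, 1, 0, 0, -12.5, 330, -257, 70, 1, 0, 0, -12.5, 343, -267, 70, 1, 0, 0, -12.5, 348, -270, 70, 1, 0, 0, -12.5, 348, -270, 70, 1, 0, 0, -12.5, 348, -270, 70, 1]
}}

```text
clock: 1.7
position: [0.5244, 0.2778, 0.3123]
ee_rot: [-0.001, 0.262, 0.965, 0.0]
contact_force: [-1.0, 1.2, 0.5]
width: 0.0855
gripper_force: 0.0
```

```bash
python3 - <<'E'
from h import *
s=manip.get_state();c=imaging.calibration('wrist');im=snap('wrist','w1.png')
import pickle;pickle.dump((c,s),open('w1.pkl','wb'));print(s['clock'],s['position'],s['ee_rot'],np.array(c['cam_to_world']).round(3).tolist())
E
```

```text
1.7 [0.52438484 0.27784836 0.31232074] [-5.45088258e-04  2.62253421e-01  9.64998869e-01  1.67251812e-04] [[0.507, 0.824, 0.254, 0.46], [0.862, -0.484, -0.15, 0.314], [-0.001, 0.295, -0.955, 0.444], [0.0, 0.0, 0.0, 1.0]]
```

View pics/w1.png

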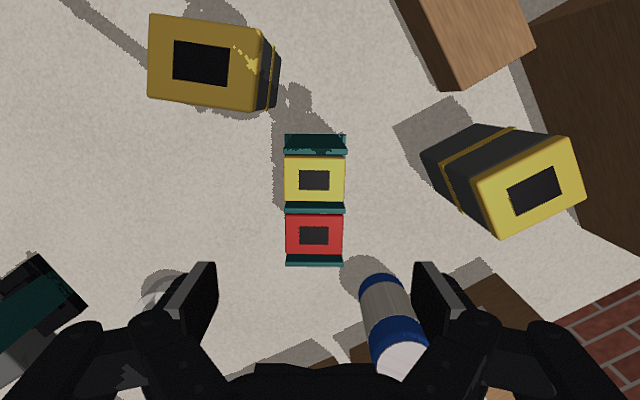

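The wrist view shows the task pack's yellow top at (285-345, 156-202) with its black label at (314,180). The red pack is just below it, and the look-alikes are at (200,62) and (530,188), clear of the grasp axis.

```bash
python3 - <<'E'
from h import *
import pickle;c,s=pickle.load(open('w1.pkl','rb'));im=cv2.imread('pics/w1.png')
hsv=cv2.cvtColor(im,cv2.COLOR_BGR2HSV)
def pts(m,z):
    cs=cv2.findContours(m,cv2.RETR_EXTERNAL,cv2.CHAIN_APPROX_NONE)[0];k=max(cs,key=cv2.contourArea)
    W=np.array([at_z(c,p[0],z)[:2] for p in k])*1000
    r=cv2.minAreaRect(W.astype(np.float32));return np.round(r[0],1),np.round(r[1],1),round(r[2],1)
m=np.zeros(im.shape[:2],np.uint8);m[145:208,275:355]=255
print('yel',pts(cv2.inRange(hsv,(20,80,80),(35,255,255))&m,.126))
m2=np.zeros_like(m);m2[165:195,292:336]=255
print('lab',pts(cv2.inRange(hsv,(0,0,0),(180,255,90))&m2,.126))
m3=np.zeros_like(m);m3[205:270,275:355]=255
print('red',pts(cv2.inRange(hsv,(0,120,80),(8,255,255))&m3,.126))
# big lookalike nearest corner at z 0.15/0.19
for z in(.12,.16):print(z,[at_z(c,p,z)[:2].round(3) for p in((258,112),(278,90),(148,97))])
E
```

```text
yel (array([523.7, 276.6]), array([59. , 44.8]), 58.0)
lab (array([524.2, 275.9]), array([29.3, 19. ]), 59.6)
red (array([573.6, 246.3]), array([58.6, 43.8]), 58.0)
0.12 [array([0.443, 0.263]), array([0.435, 0.29 ]), array([0.378, 0.181])]
0.16 [array([0.445, 0.269]), array([0.438, 0.293]), array([0.388, 0.198])]
```

{"name": "jog_arm", "arguments": {
  "deltas": [0, 0, -0.7, 0, -1.5, -20, 1, 0, 0, -0.7, 0, -1.5, -50, 1, 0, 0, -0.7, 0, -1.5, -80, 1, 0, 0, -0.7, 0, -1.5, -110, 1, 0, 0, -0.7, 0, -1.5, -140, 1, 0, 0, -0.7, 0, -1.5, -165, 1, 0, 0, -0.7, 0, -1.5, -185, 1, 0, 0, -0.7, 0, -1.5, -200, 1, 0, 0, -0.7, 0, -1.5, -208, 1, 0, 0, -0.7, 0, -1.5, -212, 1, 0, 0, -0.7, 0, -1.5, -212, 1, 0, 0, -0.7, 0, -1.5, -212, 0.5, 0, 0, -0.7, 0, -1.5, -212, 0.5, 0, 0, -0.7, 0, -1.5, -212, 0.5, 0, 0, -0.7, 0, -1.5, -212, 0.4, 0, 0, -0.7, 0, -1.5, -212, 0.4, 0, 0, -0.7, 0, -1.5, -212, 0.4],
  "grip_force": 40
}}

```text
clock: 3.45
position: [0.5264, 0.2759, 0.1015]
ee_rot: [0.001, 0.269, 0.963, 0.001]
contact_force: [0.6, 1.5, 5.6]
width: 0.0591
gripper_force: 44.9
```

{"name": "jog_arm", "arguments": {
  "deltas": [0, 0, 0, 0, 0, 4, 0.4, 0, 0, 0, 0, 0, 12, 0.4, 0, 0, 0, 0, 0, 25, 0.4, 0, 0, 0, 0, 0, 45, 0.4, 0, 0, 0, 0, 0, 68, 0.4, 0, 0, 0, 0, 0, 92, 0.4, 0, 0, 0, 0, 0, 116, 0.4, 0, 0, 0, 0, 0, 138, 0.4, 0, 0, 0, 0, 0, 155, 0.4, 0, 0, 0, 0, -3, 165, 0.4, 0, 0, 1, 0, -12, 170, 0.4, 0, 0, 4, 0, -30, 170, 0.4, 0, 0, 8, -2, -52, 170, 0.4, 0, 0, 12, -8, -76, 170, 0.4, 0, 0, 16, -20, -102, 170, 0.4, 0, 0, 20, -36, -128, 170, 0.4, 0, 0, 24, -54, -154, 170, 0.4, 0, 0, 28, -72, -180, 170, 0.4, 0, 0, 31, -88, -202, 170, 0.4, 0, 0, 33.5, -100, -218, 170, 0.4]
}}

```text
clock: 5.45
position: [0.4235, 0.056, 0.2702]
ee_rot: [-0.001, -0.021, 1.0, -0.0]
contact_force: [0.3, 0.2, -5.0]
width: 0.0591
gripper_force: 44.7
```

{"name": "jog_arm", "arguments": {
  "deltas": [0, 0, 0.8, -4, -6, 0, 0.4, 0, 0, 1, -6, -8, -6, 0.4, 0, 0, 1, -6, -8, -20, 0.4, 0, 0, 1, -6, -8, -40, 0.4, 0, 0, 1, -6, -8, -62, 0.4, 0, 0, 1, -6, -8, -84, 0.4, 0, 0, 1, -6, -8, -106, 0.4, 0, 0, 1, -6, -8, -126, 0.4, 0, 0, 1, -6, -8, -143, 0.4, 0, 0, 1, -6, -8, -154, 0.4, 0, 0, 1, -6, -8, -160, 0.4, 0, 0, 1, -6, -8, -164, 0.4, 0, 0, 1, -6, -8, -164, 0.4]
}}

```text
clock: 6.75
position: [0.4197, 0.0497, 0.106]
ee_rot: [-0.0, -0.029, 1.0, 0.0]
contact_force: [-0.3, 0.2, -5.1]
width: 0.0595
gripper_force: 44.7
```

{"name": "jog_arm", "arguments": {
  "deltas": [0, 0, 0, 0, 0, -2, 0.4, 0, 0, 0, 0, 0, -4, 0.4, 0, 0, 0, 0, 0, -6, 0.4, 0, 0, 0, 0, 0, -7, 0.4, 0, 0, 0, 0, 0, -8, 0.4, 0, 0, 0, 0, 0, -9, 0.4, 0, 0, 0, 0, 0, -10, 0.4, 0, 0, 0, 0, 0, -10.5, 0.4, 0, 0, 0, 0, 0, -10.5, 0.4]
}}

```text
clock: 7.65
position: [0.4194, 0.0495, 0.0958]
ee_rot: [-0.0, -0.029, 1.0, 0.0]
contact_force: [-0.3, 0.1, -4.8]
width: 0.0596
gripper_force: 44.7
```

{"name": "jog_arm", "arguments": {
  "deltas": [0, 0, 0, 0, 0, -0.5, 0.4, 0, 0, 0, 0, 0, -1, 0.4, 0, 0, 0, 0, 0, -1.5, 0.4, 0, 0, 0, 0, 0, -1.5, 0.4]
}}

```text
clock: 8.05
position: [0.4197, 0.0495, 0.0954]
ee_rot: [0.0, -0.029, 1.0, 0.0]
contact_force: [-2.1, 0.6, 6.1]
width: 0.0597
gripper_force: 46.2
```

{"name": "jog_arm", "arguments": {
  "deltas": [0, 0, 0, 0, 0, 1, 0.6, 0, 0, 0, 0, 0, 1, 1, 0, 0, 0, 0, 0, 1, 1, 0, 0, 0, 0, 0, 1, 1, 0, 0, 0, 0, 0, 10, 1, 0, 0, 0, 0, 0, 35, 1, 0, 0, 0, 0, 0, 70, 1, 0, 0, -8, 0, 0, 90, 1, 0, 0, -16, 0, 0, 90, 1, 0, 0, -24, 0, 0, 90, 1, 0, 0, -32, 0, 0, 90, 1, 0, 0, -40, 0, 0, 90, 1, 0, 0, -48, 0, 0, 90, 1, 0, 0, -56, 0, 0, 90, 1, 0, 0, -64, 0, 0, 90, 1, 0, 0, -72, 0, 0, 90, 1, 0, 0, -80, 0, 0, 90, 1, 0, 0, -86, 0, 0, 90, 1, 0, 0, -90, 0, 0, 90, 1, 0, 0, -90, 0, 0, 90, 1]
}}

```text
clock: 10.05
position: [0.4197, 0.0494, 0.1849]
ee_rot: [0.0, 0.686, 0.727, 0.0]
contact_force: [-0.0, 0.4, -0.1]
width: 0.0855
gripper_force: 0.0
```

```bash
python3 - <<'E'
from h import *
s=manip.get_state();c=imaging.calibration('wrist');im=snap('wrist','w2.png')
hsv=cv2.cvtColor(im,cv2.COLOR_BGR2HSV)
m=cv2.inRange(hsv,(20,80,80),(35,255,255))
for k in cv2.findContours(m,cv2.RETR_EXTERNAL,cv2.CHAIN_APPROX_NONE)[0]:
    if cv2.contourArea(k)>800:
        W=np.array([at_z(c,p[0],.12)[:2] for p in k])*1000
        r=cv2.minAreaRect(W.astype(np.float32));print([np.round(x,1) for x in r],cv2.boundingRect(k))
q=s['ee_rot'];print(s['position'],2*np.degrees(np.arctan2(q[2],q[1]))-90)
E
```

```text
[array([417.4,  49.1]), array([43.5, 60.9]), np.float64(3.1)] (274, 175, 72, 92)
[0.41965272 0.04943932 0.18492157] 3.3328343401603604
```

{"name": "jog_arm", "arguments": {
  "deltas": [0, 0, 0, -2, 0, -15, 1, 0, 0, 0, -2, 0, -40, 1, 0, 0, 0, -2, 0, -65, 1, 0, 0, 0, -2, 0, -82, 1, 0, 0, 0, -2, 0, -88, 1, 0, 0, 0, -2, 0, -88, 1, 0, 0, 0, -2, 0, -88, 0.5, 0, 0, 0, -2, 0, -88, 0.4, 0, 0, 0, -2, 0, -88, 0.3, 0, 0, 0, -2, 0, -88, 0.25, 0, 0, 0, -2, 0, -88, 0.25, 0, 0, 0, -2, 0, -88, 0.25, 0, 0, 0, -2, 0, -88, 0.25],
  "grip_force": 40
}}

```text
clock: 11.4
position: [0.4179, 0.0494, 0.0972]
ee_rot: [0.001, 0.686, 0.727, 0.0]
contact_force: [-1.4, -0.9, 6.1]
width: 0.0434
gripper_force: 40.9
```

{"name": "jog_arm", "arguments": {
  "deltas": [0, 0, 0, 0, 0, 4, 0.25, 0, 0, 0, 0, 0, 14, 0.25, 0, 0, 0, 0, 0, 32, 0.25, 0, 0, 0, 0, 0, 56, 0.25, 0, 0, 0, 0, 0, 82, 0.25, 0, 0, 0, 4, -4, 108, 0.25, 0, 0, 0, 14, -14, 134, 0.25, 0, 0, 0, 28, -30, 158, 0.25, 0, 0, 0, 44, -50, 175, 0.25, 0, 0, 0, 58, -68, 185, 0.25, 0, 0, 0, 68, -82, 190, 0.25, 0, 0, 0, 72, -90, 190, 0.25, 0, 0, 0, 72, -90, 190, 0.25, 0, 0, 0, 72, -90, 190, 0.25]
}}

```text
clock: 12.8
position: [0.4882, -0.0398, 0.2852]
ee_rot: [-0.002, 0.686, 0.727, -0.001]
contact_force: [-0.2, 0.0, -4.7]
width: 0.0435
gripper_force: 42.0
```

```bash
python3 - <<'E'
from h import *
import pickle
s=manip.get_state();c=imaging.calibration('wrist');im=snap('wrist','w3.png');pickle.dump((c,s),open('w3.pkl','wb'));print(s['position'])
E
```

```text
[ 0.48818129 -0.03984612  0.2852422 ]
```

View pics/w3.png

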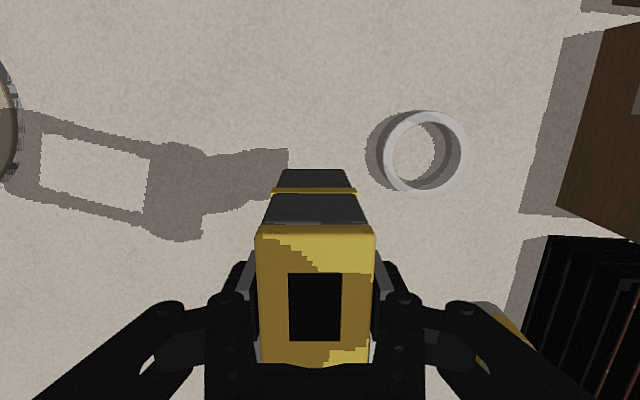

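The wrist camera looks the other way here: the pack is held at (315,295), the tape is at (425,150), and no dock is in view. The top camera agreed with the wrist camera at the rack to 1 mm, so I'll check the dock pose with an overlay on that picture.

```bash
cat > ov.py <<'E'
from h import *
def overlay(src,out,ox,oy,yaw,u0,v0,w,h,S=7,lock=0):
    c=imaging.calibration('top');im=cv2.imread(src)
    big=cv2.resize(im[v0:v0+h,u0:u0+w],None,fx=S,fy=S,interpolation=cv2.INTER_CUBIC)
    R=np.array([[np.cos(yaw),-np.sin(yaw)],[np.sin(yaw),np.cos(yaw)]])
    def rect(x0,x1,y0,y1,z,col):
        P=[[*(R@[x,y]+[ox,oy]),z] for x,y in((x0,y0),(x1,y0),(x1,y1),(x0,y1))]
        p=(proj(c,P)-[u0,v0]+.5)*S-.5
        cv2.polylines(big,[np.round(p).astype(np.int32)],True,col,1)
    rect(-.075,.075,-.135,.042,.08,(0,0,255))
    rect(-.025,.025,.119,.129,.15,(255,0,255));rect(-.025,.025,.041,.051,.15,(255,0,255))
    rect(-.066+lock,-.012+lock,-.126,-.064,.101,(255,0,0))
    rect(-.024,.024,-.026,-.014,.116,(0,255,255))
    cv2.imwrite(out,big)
E
python3 - <<'E'
from ov import *
overlay('pics/top0.png','pics/ov.png',.4956,-.2784,np.radians(3.4),350,188,100,68)
E
```

```text
(no output)
```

View pics/ov.png

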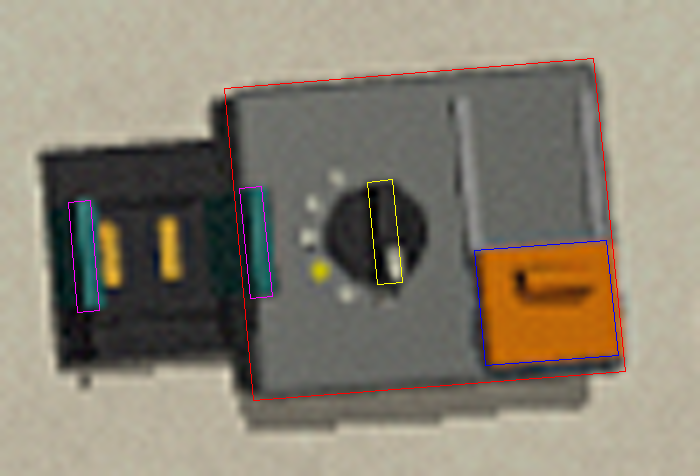

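The overlay matches within about 1 mm once shifted a little (cheeks and deck roughly 3 px right and down at 7x). The refined dock origin is (0.4948, -0.2796), yaw 3.4°, so bay_seat is at (0.490, -0.195).

{"name": "jog_arm", "arguments": {
  "deltas": [0, 0, 0, 0, -4, 0, 0.25, 0, 0, 0, 0, -14, 0, 0.25, 0, 0, 0, 1, -32, 0, 0.25, 0, 0, 0, 1, -55, 0, 0.25, 0, 0, 0, 1, -80, 0, 0.25, 0, 0, 0, 2, -105, 0, 0.25, 0, 0, 0, 2, -127, 0, 0.25, 0, 0, 0, 2, -143, 0, 0.25, 0, 0, 0, 2, -152, 0, 0.25, 0, 0, 0, 2, -155, 0, 0.25, 0, 0, 0, 2, -155, -4, 0.25, 0, 0, 0, 2, -155, -12, 0.25, 0, 0, 0, 2, -155, -20, 0.25, 0, 0, 0, 2, -155, -28, 0.25, 0, 0, 0, 2, -155, -30, 0.25, 0, 0, 0, 2, -155, -30, 0.25]
}}

```text
clock: 14.45
position: [0.4912, -0.1951, 0.2556]
ee_rot: [-0.001, 0.686, 0.727, -0.0]
contact_force: [-0.2, 0.3, -5.3]
width: 0.0433
gripper_force: 41.8
```

```bash
python3 - <<'E'
from h import *
s=manip.get_state();print(s['position'],s['contact_force'])
im=snap('top','top1.png');im2=snap('scene','sc1.png')
c=imaging.calibration('scene');u,v=proj(c,[[.49,-.195,.15]])[0];print(u,v);u=int(u);v=int(v)
a=cv2.resize(im2[v-50:v+50,u-45:u+45],None,fx=4.5,fy=4.5,interpolation=cv2.INTER_CUBIC)
w=cv2.resize(imaging.get_image('wrist'),None,fx=.6,fy=.6)
o=np.zeros((450,800,3),np.uint8);o[:,:405]=a;o[:240,410:794]=w[:,:384];cv2.imwrite('pics/ins.png',o)
E
```

```text
[ 0.49124762 -0.19510795  0.25564237] [-0.16234229  0.2741048  -5.25123657]
322.36733564124955 161.58395768423023
```

View pics/ins.png

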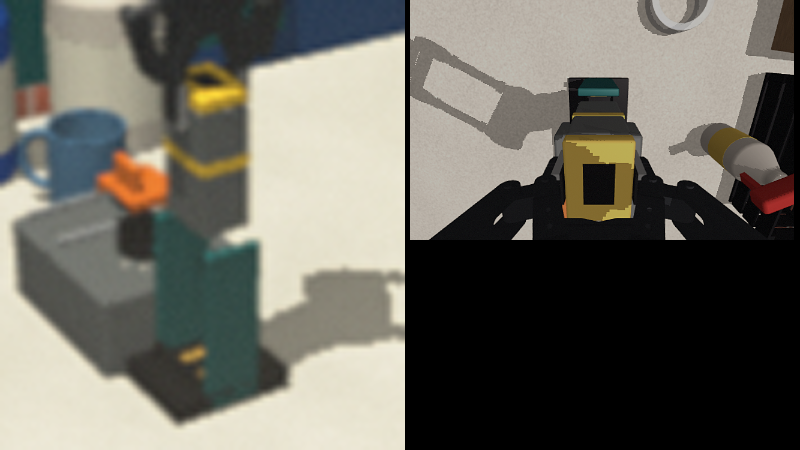

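The scene view shows the pack hanging just above and between the two teal cheeks. The wrist view shows the outer cheek lined up with the pack. I'll start the insertion slowly.

{"name": "jog_arm", "arguments": {
  "deltas": [0, 0, 0, -1, 0, -3, 0.25, 0, 0, 0, -1, 0, -6, 0.25, 0, 0, 0, -1, 0, -10, 0.25, 0, 0, 0, -1, 0, -14, 0.25, 0, 0, 0, -1, 0, -18, 0.25, 0, 0, 0, -1, 0, -22, 0.25, 0, 0, 0, -1, 0, -26, 0.25, 0, 0, 0, -1, 0, -30, 0.25, 0, 0, 0, -1, 0, -30, 0.25]
}}

```text
clock: 15.5
position: [0.4901, -0.1954, 0.2256]
ee_rot: [-0.001, 0.686, 0.727, -0.0]
contact_force: [-0.4, 1.0, -4.4]
width: 0.0433
gripper_force: 41.9
```

{"name": "jog_arm", "arguments": {
  "deltas": [0, 0, 0, 0, 0, -5, 0.25, 0, 0, 0, 0, 0, -12, 0.25, 0, 0, 0, 0, 0, -20, 0.25, 0, 0, 0, 0, 0, -28, 0.25, 0, 0, 0, 0, 0, -36, 0.25, 0, 0, 0, 0, 0, -44, 0.25, 0, 0, 0, 0, 0, -52, 0.25, 0, 0, 0, 0, 0, -60, 0.25, 0, 0, 0, 0, 0, -68, 0.25, 0, 0, 0, 0, 0, -75, 0.25, 0, 0, 0, 0, 0, -81, 0.25, 0, 0, 0, 0, 0, -85, 0.25, 0, 0, 0, 0, 0, -88, 0.25, 0, 0, 0, 0, 0, -88, 0.25]
}}

```text
clock: 16.9
position: [0.4904, -0.1955, 0.138]
ee_rot: [-0.0, 0.686, 0.727, -0.0]
contact_force: [0.6, 0.0, -4.9]
width: 0.0437
gripper_force: 42.0
```

{"name": "jog_arm", "arguments": {
  "deltas": [0, 0, 0, 0, 0, -2, 0.25, 0, 0, 0, 0, 0, -4, 0.25, 0, 0, 0, 0, 0, -6, 0.25, 0, 0, 0, 0, 0, -8, 0.25, 0, 0, 0, 0, 0, -10, 0.25, 0, 0, 0, 0, 0, -12, 0.25, 0, 0, 0, 0, 0, -14, 0.25, 0, 0, 0, 0, 0, -16, 0.25, 0, 0, 0, 0, 0, -17, 0.25, 0, 0, 0, 0, 0, -18, 0.25, 0, 0, 0, 0, 0, -18.5, 0.25, 0, 0, 0, 0, 0, -18.5, 0.25]
}}

```text
clock: 18.1
position: [0.4905, -0.1955, 0.1198]
ee_rot: [-0.0, 0.686, 0.727, 0.0]
contact_force: [-0.1, -0.2, -4.2]
width: 0.0436
gripper_force: 42.0
```

{"name": "jog_arm", "arguments": {
  "deltas": [0, 0, 0, 0, 0, -0.5, 0.25, 0, 0, 0, 0, 0, -1, 0.25, 0, 0, 0, 0, 0, -1.5, 0.25, 0, 0, 0, 0, 0, -2, 0.25, 0, 0, 0, 0, 0, -2.5, 0.25, 0, 0, 0, 0, 0, -2.5, 0.25]
}}

```text
clock: 18.7
position: [0.4905, -0.1956, 0.1173]
ee_rot: [0.0, 0.686, 0.727, 0.0]
contact_force: [0.3, -0.4, -4.5]
width: 0.0434
gripper_force: 42.0
```

{"name": "jog_arm", "arguments": {
  "deltas": [0, 0, 0, 0, 0, -0.5, 0.25, 0, 0, 0, 0, 0, -1, 0.25, 0, 0, 0, 0, 0, -1, 0.25]
}}

```text
clock: 19.0
position: [0.4905, -0.1956, 0.1173]
ee_rot: [0.0, 0.686, 0.727, 0.0]
contact_force: [-2.5, 1.5, 5.5]
width: 0.0437
gripper_force: 42.9
```

{"name": "jog_arm", "arguments": {
  "deltas": [0, 0, 0, 0, 0, 0.5, 0.4, 0, 0, 0, 0, 0, 0.5, 0.7, 0, 0, 0, 0, 0, 0.5, 0.7, 0, 0, 0, 0, 0, 0.5, 0.7, 0, 0, 0, 0, 0, 15, 0.7, 0, 0, 0, 0, 0, 40, 0.7, 0, 0, 0, 0, 0, 70, 0.7, 0, 0, 0, 0, 0, 95, 0.7, 0, 0, 8, 0, -10, 100, 0.6, 0, 0, 16, 2, -30, 100, 0.5, 0, 0, 24, 3, -55, 100, 0.5, 0, 0, 32, 4, -80, 100, 0.5, 0, 0, 40, 5.5, -98, 100, 0.5, 0, 0, 48, 5.5, -104, 100, 0.5, 0, 0, 56, 5.5, -104, 100, 0.5, 0, 0, 64, 5.5, -104, 100, 0.5, 0, 0, 72, 5.5, -104, 100, 0.5, 0, 0, 80, 5.5, -104, 100, 0.5, 0, 0, 87, 5.5, -104, 100, 0.5, 0, 0, 90, 5.5, -104, 100, 0.5]
}}

```text
clock: 21.0
position: [0.4962, -0.2997, 0.2161]
ee_rot: [0.0, -0.031, 1.0, 0.0]
contact_force: [0.8, 0.5, 0.6]
width: 0.0428
gripper_force: 0.0
```

```bash
python3 - <<'E'
from h import *
s=manip.get_state();print(s['position'],s['ee_rot'],s['width'])
c=imaging.calibration('wrist');im=snap('wrist','w4.png')
for n,P in dict(dial=[.496,-.2996,.116],pack=[.490,-.195,.14],button=[.4605,-.3768,.101]).items(): print(n,proj(c,[P])[0].round())
E
```

```text
[ 0.49619429 -0.29966933  0.21614799] [ 1.08667630e-04 -3.06135422e-02  9.99531290e-01  1.39633320e-06] 0.04279968539425609
dial [317. 207.]
pack [474. 218.]
button [216. 149.]
```

View pics/w4.png

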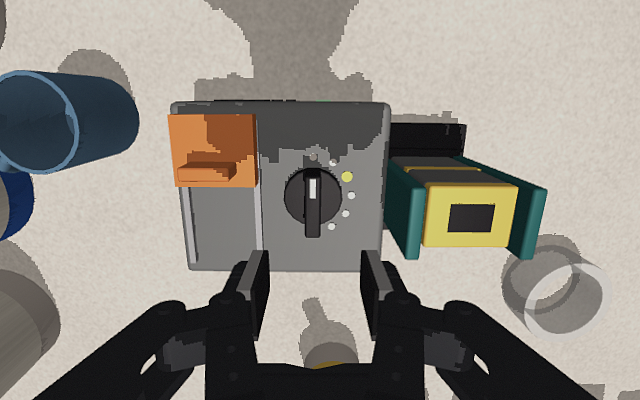

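The wrist view shows the pack seated between the cheeks with its label at (472,218). The dial disc centre is at (313,197) and its bar runs vertically. The orange plate spans (168-257, 114-187), with the fin top around (180-237, 163-180).

```bash
python3 - <<'E'
from h import *
c=imaging.calibration('wrist')
f=lambda u,v,z:(at_z(c,(u,v),z)*1000).round(1)[:2]
print('disc',f(313,197,.09),'bar',f(313.5,204,.116),'barfar',f(314,237,.116),'barnear',f(312,171,.116),'label',f(471.5,218,.14))
print('plate',[f(u,v,.101) for u,v in((168,115),(256,114),(257,187),(174,187))])
print('fin',[f(u,v,.127) for u,v in((180,163),(235,163),(236,173),(180,180))])
print('deck',[f(u,v,.08) for u,v in((171,103),(390,103),(386,270),(189,270))])
R=np.radians(3.4);o=np.array([494.8,-279.6]);M=np.array([[np.cos(R),-np.sin(R)],[np.sin(R),np.cos(R)]])
for n,l in dict(dial=(0,-20),bar_near=(-24,-20),platenear=(-66,-126),pn2=(-66,-64),pf=(-12,-64),fin=(-27,-95),seat=(0,85),d1=(-75,-135),d2=(-75,42),d3=(75,42),d4=(75,-135)).items():print(n,(o+M@l).round(1))
E
```

```text
disc [ 496.5 -302.6] bar [ 494.2 -302.3] barfar [ 520.  -300.4] barnear [ 469.9 -304.8] label [ 490.  -196.9]
plate [array([ 438. , -411.2]), array([ 433.9, -347.3]), array([ 488. , -345.9]), array([ 491.8, -409.9])]
fin [array([ 467.3, -393.8]), array([ 465.2, -356.6]), array([ 472., -356.]), array([ 479.1, -394.4])]
deck [array([ 430.1, -417.3]), array([ 420.3, -247.7]), array([ 563.6, -233. ]), array([ 574.8, -410.2])]
dial [ 496.  -299.6]
bar_near [ 472. -301.]
platenear [ 436.4 -409.3]
pn2 [ 432.7 -347.4]
pf [ 486.6 -344.2]
fin [ 473.5 -376. ]
seat [ 489.8 -194.7]
d1 [ 427.9 -418.8]
d2 [ 417.4 -242.1]
d3 [ 567.2 -233.2]
d4 [ 577.7 -409.9]
```

{"name": "jog_arm", "arguments": {
  "deltas": [0, 0, 0, 0, -1.5, -20, 0.5, 0, 0, 0, 0, -1.5, -50, 0.5, 0, 0, 0, 0, -1.5, -78, 0.5, 0, 0, 0, 0, -1.5, -95, 0.5, 0, 0, 0, 0, -1.5, -105, 0.5, 0, 0, 0, 0, -1.5, -109, 0.5, 0, 0, 0, 0, -1.5, -110, 0.5, 0, 0, 0, 0, -1.5, -110, 0.3, 0, 0, 0, 0, -1.5, -110, 0.2, 0, 0, 0, 0, -1.5, -110, 0.1, 0, 0, 0, 0, -1.5, -110, 0.05, 0, 0, 0, 0, -1.5, -110, 0.05, 0, 0, 0, 0, -1.5, -110, 0.05],
  "grip_force": 30
}}

```text
clock: 22.35
position: [0.4965, -0.3012, 0.1074]
ee_rot: [0.001, -0.029, 1.0, -0.0]
contact_force: [-0.6, 0.5, 5.9]
width: 0.0113
gripper_force: 31.6
```

{"name": "jog_arm", "arguments": {
  "deltas": [0, 0, 0, 0, 0, 2, 0.05, 0, 0, -4, 0, 0, 2, 0.05, 0, 0, -8, 0, 0, 2, 0.05, 0, 0, -12, 0, 0, 2, 0.05, 0, 0, -16, 0, 0, 2, 0.05, 0, 0, -20, 0, 0, 2, 0.05, 0, 0, -24, 0, 0, 2, 0.05, 0, 0, -28, 0, 0, 2, 0.05, 0, 0, -32, 0, 0, 2, 0.05, 0, 0, -36, 0, 0, 2, 0.05, 0, 0, -40, 0, 0, 2, 0.05, 0, 0, -44, 0, 0, 2, 0.05, 0, 0, -48, 0, 0, 2, 0.05, 0, 0, -52, 0, 0, 2, 0.05, 0, 0, -56, 0, 0, 2, 0.05, 0, 0, -60, 0, 0, 2, 0.05, 0, 0, -61, 0, 0, 2, 0.05, 0, 0, -61, 0, 0, 2, 0.05]
}}

```text
clock: 24.15
position: [0.4965, -0.3009, 0.1075]
ee_rot: [0.0, 0.482, 0.876, 0.0]
contact_force: [5.3, -0.0, -8.4]
width: 0.0113
gripper_force: 30.2
```

{"name": "jog_arm", "arguments": {
  "deltas": [0, 0, 0, 0, 0, 0, 0.2, 0, 0, 0, 0, 0, 0, 0.45, 0, 0, 0, 0, 0, 0, 0.45, 0, 0, 0, 0, 0, 10, 0.45, 0, 0, 0, 0, 0, 35, 0.45, 0, 0, 0, 0, 0, 65, 0.45, 0, 0, -4, 0, 0, 90, 0.45, 0, 0, -10, -3, -10, 100, 0.45, 0, 0, -16, -10, -30, 100, 0.45, 0, 0, -22, -17, -54, 100, 0.45, 0, 0, -27, -22, -71, 100, 0.45, 0, 0, -28, -23.5, -76, 100, 0.45, 0, 0, -28, -23.5, -76, 100, 0.45, 0, 0, -28, -23.5, -76, 100, 0.45]
}}

```text
clock: 25.55
position: [0.4725, -0.3763, 0.2086]
ee_rot: [-0.0, 0.679, 0.734, 0.0]
contact_force: [-0.1, 0.6, -0.4]
width: 0.0385
gripper_force: 0.0
```

```bash
python3 - <<'E'
from h import *
s=manip.get_state();q=s['ee_rot'];print(s['position'],2*np.degrees(np.arctan2(q[2],q[1]))-90,s['width'])
w=cv2.resize(snap('wrist','w5.png'),None,fx=.7,fy=.7)
t=snap('top','top2.png');a=cv2.resize(t[190:255,350:450],None,fx=4,fy=4,interpolation=cv2.INTER_CUBIC)
o=np.zeros((560,460,3),np.uint8);o[:280,:448]=w;o[290:550,:400]=a;cv2.imwrite('pics/chk.png',o)
E
```

```text
[ 0.47254628 -0.3762696   0.20858912] 4.396860267078779 0.03852556318820446
```

View pics/chk.png

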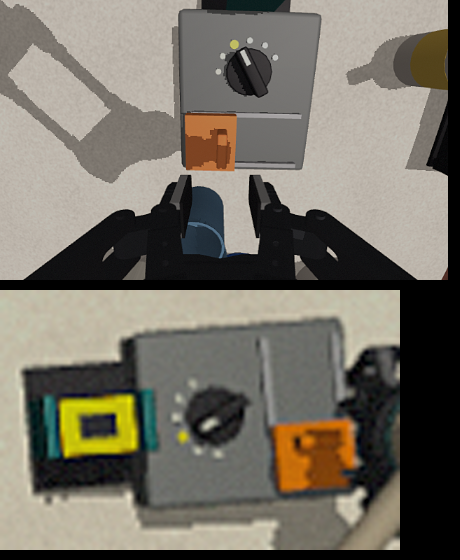

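The dial pointer is on the larger yellow mark, so it stands at two clicks. The pack is seated. The fin is at about (317,207) in the full wrist frame, between the fingers.

{"name": "jog_arm", "arguments": {
  "deltas": [0, 0, -1, 0, 0, -20, 0.45, 0, 0, -1, 0, 0, -45, 0.45, 0, 0, -1, 0, 0, -68, 0.45, 0, 0, -1, 0, 0, -82, 0.45, 0, 0, -1, 0, 0, -88, 0.45, 0, 0, -1, 0, 0, -90, 0.45, 0, 0, -1, 0, 0, -90, 0.3, 0, 0, -1, 0, 0, -90, 0.2, 0, 0, -1, 0, 0, -90, 0.1, 0, 0, -1, 0, 0, -90, 0.03, 0, 0, -1, 0, 0, -90, 0.03, 0, 0, -1, 0, 0, -90, 0.03],
  "grip_force": 25
}}

```text
clock: 26.85
position: [0.4731, -0.3774, 0.1194]
ee_rot: [0.001, 0.686, 0.727, 0.0]
contact_force: [1.4, 0.6, 5.1]
width: 0.0096
gripper_force: 25.6
```

Fin gripped (9.6 mm). Next I slide it 50 mm along dock +x.

{"name": "jog_arm", "arguments": {
  "deltas": [0, 0, 0, 2, 0, 1, 0.03, 0, 0, 0, 6, 0.5, 1, 0.03, 0, 0, 0, 12, 0.5, 1, 0.03, 0, 0, 0, 18, 1, 1, 0.03, 0, 0, 0, 24, 1.5, 1, 0.03, 0, 0, 0, 30, 2, 1, 0.03, 0, 0, 0, 36, 2, 1, 0.03, 0, 0, 0, 41, 2.5, 1, 0.03, 0, 0, 0, 45, 2.5, 1, 0.03, 0, 0, 0, 48, 3, 1, 0.03, 0, 0, 0, 50, 3, 1, 0.03, 0, 0, 0, 51, 3, 1, 0.03, 0, 0, 0, 51, 3, 1, 0.03]
}}

```text
clock: 28.15
position: [0.5229, -0.3747, 0.1194]
ee_rot: [-0.0, 0.686, 0.727, -0.001]
contact_force: [-2.0, -4.8, 3.2]
width: 0.0094
gripper_force: 25.3
```

{"name": "jog_arm", "arguments": {
  "deltas": [0, 0, 0, 1, 0.5, 0, 0.03, 0, 0, 0, 2, 0.5, 0, 0.03, 0, 0, 0, 2, 0.5, 0, 0.03]
}}

```text
clock: 28.45
position: [0.5231, -0.3746, 0.1194]
ee_rot: [-0.001, 0.686, 0.727, -0.002]
contact_force: [-6.4, -6.4, 4.4]
width: 0.0096
gripper_force: 25.5
```

{"name": "jog_arm", "arguments": {
  "deltas": [0, 0, 0, -1.5, 0, 0, 0.03, 0, 0, 0, -1.5, 0, 0, 0.3, 0, 0, 0, -1.5, 0, 0, 0.45, 0, 0, 0, -1.5, 0, 0, 0.45, 0, 0, 0, -1.5, 0, 15, 0.45, 0, 0, 0, -1.5, 0, 35, 0.3, 0, 0, 0, -10, 0, 50, 0.1, 0, 0, 0, -30, -2, 50, 0, 0, 0, 0, -50, -3, 50, 0, 0, 0, 0, -64, -3, 50, 0, 0, 0, 0, -67, -3, 50, 0, 0, 0, 0, -67, -3, 40, 0, 0, 0, 0, -67, -3, 22, 0, 0, 0, 0, -67, -3, 5, 0, 0, 0, 0, -67, -3, -4, 0, 0, 0, 0, -67, -3, -8, 0, 0, 0, 0, -67, -3, -8, 0]
}}

```text
clock: 30.15
position: [0.4587, -0.3764, 0.1106]
ee_rot: [-0.0, 0.686, 0.727, 0.0]
contact_force: [0.0, 0.8, 0.2]
width: -0.0002
gripper_force: 0.0
```

```bash
python3 - <<'E'
from h import *
s=manip.get_state();print(s['position'],s['contact_force'])
im=snap('top','top3.png');sc=snap('scene','sc3.png')
hsv=cv2.cvtColor(im,cv2.COLOR_BGR2HSV)
m=cv2.inRange(hsv,(8,150,120),(18,255,255));m[:185]=0;m[260:]=0;m[:,:400]=0;m[:,450:]=0
ys,xs=np.nonzero(m);c=imaging.calibration('top')
print(len(xs),xs.min(),xs.max(),ys.min(),ys.max(),at_z(c,(xs.mean(),ys.min()-.5),.101))
E
```

```text
[ 0.45873469 -0.3763762   0.11061936] [0.01771871 0.78926849 0.21987025]
206 417 435 208 225 [ 0.53915882 -0.36802278  0.101     ]
```

The lock is fully aside: its far edge is at x = 0.539 against 0.538 expected. Now the button.

{"name": "jog_arm", "arguments": {
  "deltas": [0, 0, 0, 0, 0, -3, 0, 0, 0, 0, 0, 0, -6, 0, 0, 0, 0, 0, 0, -8, 0, 0, 0, 0, 0, 0, -10, 0, 0, 0, 0, 0, 0, -11, 0, 0, 0, 0, 0, 0, -12, 0, 0, 0, 0, 0, 0, -12, 0]
}}

```text
clock: 30.95
position: [0.4587, -0.3767, 0.0997]
ee_rot: [0.0, 0.686, 0.727, 0.0]
contact_force: [-0.8, 1.0, 4.1]
width: -0.0001
gripper_force: 2.1
```

{"name": "jog_arm", "arguments": {
  "deltas": [0, 0, 0, 0, 0, -1, 0, 0, 0, 0, 0, 0, -2, 0, 0, 0, 0, 0, 0, -3, 0, 0, 0, 0, 0, 0, -3, 0, 0, 0, 0, 0, 0, -3, 0]
}}

```text
clock: 31.45
position: [0.4587, -0.3768, 0.0988]
ee_rot: [0.001, 0.686, 0.727, -0.0]
contact_force: [-3.0, 2.3, 16.9]
width: -0.0004
gripper_force: 8.1
```

{"name": "jog_arm", "arguments": {
  "deltas": [0, 0, 0, 0, 0, 3, 0, 0, 0, 0, 0, 0, 8, 0, 0, 0, 0, 0, 0, 20, 0, 0, 0, 0, 0, 0, 45, 0, 0, 0, 0, 0, 0, 80, 0, 0, 0, 0, 0, 0, 115, 0, 0, 0, 0, 0, 0, 140, 0, 0, 0, 0, -20, 20, 150, 0, 0, 0, 0, -40, 60, 150, 0, 0, 0, 0, -60, 100, 150, 0, 0, 0, 0, -80, 140, 150, 0, 0, 0, 0, -100, 180, 150, 0, 0, 0, 0, -110, 220, 150, 0, 0, 0, 0, -110, 260, 150, 0, 0, 0, 0, -110, 300, 150, 0, 0, 0, 0, -110, 320, 150, 0, 0, 0, 0, -110, 325, 150, 0, 0, 0, 0, -110, 325, 150, 0]
}}

```text
clock: 33.25
position: [0.3483, -0.0513, 0.2465]
ee_rot: [0.0, 0.686, 0.728, -0.0]
contact_force: [0.6, 0.5, 0.7]
width: 0.0002
gripper_force: 0.0
```

```bash
python3 - <<'E'
from h import *
t=snap('top','top4.png');a=cv2.resize(t[120:275,210:490],None,fx=2.8,fy=2.8,interpolation=cv2.INTER_CUBIC);cv2.imwrite('pics/fin.png',a)
E
```

```text
(no output)
```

View pics/fin.png

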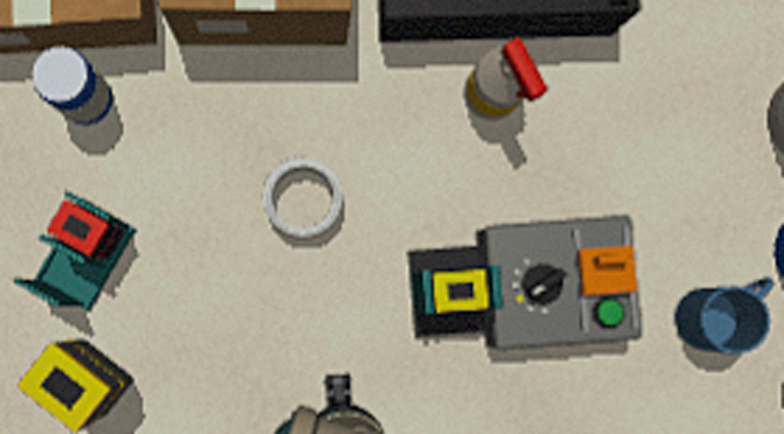

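The final picture shows the pack seated at (461,291), the dial on the yellow mark, the lock open and the green button exposed at (610,313). The red pack and the bystanders are where they started.

```bash
python3 -c "
from rig import manip
print(manip.sign_off())"
```

```text
the job is handed in; nothing more can be done
None
```

I did the job in the order asked and handed it in at about 33 s on the robot's clock: the yellow pack is seated in the dock, the dial is two clicks clockwise, the lock is fully open, and the green button was pressed fully down and let go. In the final picture nothing else on the bench had moved; sign-off returned no verdict.

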